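# Put the balance's check weights back in their graded block

### The job

The balance check is finished. Put the four steel check weights from the blue board back into their wooden block, each in the well made for its size, so that they stand in a row from the largest to the smallest. Set each one down gently, upright and fully home in its well, without dropping it or knocking any over, and leave the Petri dish and the little glass weighing bottle where they stand.

Things in the scene. Friction and masses are not known exactly. Their poses are not given: they have to be found in the camera images.
- weight_500: largest of four stainless steel check weights standing loose on a blue board (board top 16 mm above the worktop): upright cylinder 50 mm in diameter and 29 mm high with a grip knob on top; the knob is 24 mm in diameter on a thin 4 mm high neck, its top 49 mm above the underside; 0.5 kg. Origin: centre of the underside, z up along its axis; yaw means nothing
- weight_200: second largest steel weight: cylinder 39 mm in diameter, 19 mm high, knob 19 mm in diameter on a 4 mm neck, knob top 36 mm above the underside; 0.2 kg. Origin: centre of the underside, z up
- weight_100: third steel weight: cylinder 29 mm in diameter, 16.5 mm high, knob 15 mm in diameter on a 4 mm neck, knob top 32.5 mm above the underside; 0.1 kg. Origin: centre of the underside, z up
- weight_50: smallest steel weight: cylinder 20 mm in diameter, 16.5 mm high, knob 12 mm in diameter on a 4 mm neck, knob top 31.5 mm above the underside; 0.05 kg. Origin: centre of the underside, z up
- well_500: largest of four round blind wells in a row in the fixed wooden block (about 260 x 112 mm over its rounded edges, 24 mm high), for the largest weight: bore 60 mm, bright metal liner with a green felt floor. Origin: centre of the well's floor, 12 mm above the worktop; its rim is 13 mm above the floor; z up. The four wells lie along the block's y axis from this one at -y to the smallest at +y, at 65.5, 120 and 164 mm from this one; the block may be turned any way round
- well_200: second largest well of the block, for the second largest weight: bore 49 mm, floor 12 mm above the worktop, rim 13 mm above the floor. Origin: centre of the floor, z up, y along the row towards the smallest well
- well_100: third well of the block, for the third weight: bore 38 mm, floor 12 mm above the worktop, rim 13 mm above the floor. Origin: centre of the floor, z up, y along the row towards the smallest well
- well_50: smallest well of the block, for the smallest weight: bore 28 mm, floor 12 mm above the worktop, rim 13 mm above the floor. Origin: centre of the floor, z up, y along the row towards the smallest well
- weigh_bottle: bystander: small clear glass weighing bottle with a knobbed lid, 42 mm in diameter, 58 mm high, standing in front of the balance (the balance is fixed, 149 mm high, and stands between the weights and the block). Origin: centre of the underside
- petri_dish: bystander: low round clear Petri dish with a grey-beige sample, 60 mm in diameter, 15 mm high, standing on the worktop on the far side, between the balance and the block (a fixed wash bottle 222 mm tall stands further back). Origin: centre of the underside

How it is judged:
By the outcome, as a careful person would: the job done as asked, in the order asked, and still so for the second after the job is handed in, with the robot touching nothing.
It also fails if it takes over 112 s, if anything falls off the work surface, if the arm or the gripper's body presses on something with over 40 N, if the wrist force passes 120 N, or if a joint passes its speed limit or range.

### The arm

A 7-joint arm with a two-finger parallel gripper is mounted at the origin on a cart in front of the work surface, level with it; the furniture and walls round the work are solid. World frame = base frame: x ahead of the robot, y to its left, z up, the work surface at z = 0. Lengths are in m, angles in rad, forces in N, time in s.
With the tool pointing down it reaches from about 0.425 to 0.925 m from the base axis. Payload 6.8 kg.
Tool frame: the origin (TCP) lies midway between the tips of the shut fingers; the grasp point (between the pads) lies 19 mm behind it; z points along the fingers, y is the line along which they close (so a half turn about z gives the same grasp; the last joint's range is limited). The gripper opens to 85 mm and grips with 20 to 120 N. Pads are 22 mm wide; open, the fingers measure 114 mm over their backs; the gripper's body (76 mm by 85 mm) begins 54 mm behind the grasp point. The pads swing forward as they close: fully open they stand 13 mm farther back than shut.
Start: joints at [-1.408, 0.477, 0.022, 1.555, -0.011, 1.109, -0.083], TCP at [0.181, 0.65, 0.231] pointing down, gripper open.
Joint ranges: [-2.96, 2.96], [-0.34, 2.1], [-1.41, 1.46], [0.24, 2.44], [-1.37, 4.51], [0.17, 1.92], [-2.96, 2.96]. Speed limits (rad/s): [2.39, 2.39, 3.14, 3.14, 3.14, 3.14, 3.14].

### API

Orientations are given as a rotation vector (axis times angle).
In Python, from bench import r gives the robot as it stands. The module is installed in compiled form; this text tells all that it offers.
- The arm moves only by the tool apply_moves, never from a script. Its argument "rows" is a list of rows, each a list of 6 numbers: the shift along the tool's x, y, z scaled (see below), then the turn, a rotation vector about the tool's x, y, z scaled (see below). A call has 1 to 5 rows; each row is the pose to reach, as a shift and turn from the pose commanded when the call began, along the tool's axes at that moment; what a row does not reach only later rows make up. The controller multiplies each number of a shift by 0.25 m and each number of a turn by 90 degrees. A row lasts 1/8 s, in which the tool goes at most 62.5 mm and 10.7 degrees, less where a joint would pass 70% of its speed; a pose out of reach is approached as far as the arm can. A call with a number of a shift or a turn outside -1 to 1 is refused whole. A call with a gripper value outside its range is refused whole. "claw" is the opening, from 0 (shut) to 1 (fully open), set as the call begins (left out, the last holds). The fingers move at their own pace and stop on an object; "newtons" is the grip in N (left out, the last holds). Time passes only in rows, so rows that repeat a pose let the fingers close. It gives the time, the measured TCP pose, the force, the opening and the grip force at its end, in the units of the state.
- r.get_obs(): the state, without advancing time (a new reading comes with each control period).
- r.grab_frame(name): name is "scene" or "top" or "wrist"; returns a dict with "pixels" (400x640x3 uint8, red, green, blue), "intrinsics" (3x3 intrinsics, pixels), "eye" and "attitude" of the camera in the world. Camera axes: x right, y up, looking along -z (the intrinsics and any distortion apply to the point x, -y, -z); pixel columns grow to the right and rows downward; lengths in m; the calibration is good to about 2 mm. A picture is of the moment at which its call begins. There is no depth.
- r.hand_in(): hands the job in; it is judged then, once.
Trained networks look in a picture, given as the dict that the camera call returned (one of the last four; its "shot" number tells which), for a name from the list of things; names that differ only in an ending like _2 or _b are one class to them, and where a whole thing is asked for, a point or a joint stands for the part that bears it (a point fixed in the world has none). Each returns a list of dicts, best first, with "conf" (0 to 1); they miss things now and then, are a little off and sometimes report something else, mostly with a low value. They report only what shows in the picture. A call takes as long as a camera call.
- r.search_frame(picture, thing): "rect" ([left, top, width, height] in pixels, round what is visible of it).
- r.outline_of(picture, thing): "pixels" (400x640 bool, what is visible of it) and "rect" ([left, top, width, height] in pixels, round what is visible of it).
- r.landmark_of(picture, thing): "point" ([column, row] in pixels: a listed point, or the origin of a listed thing).
The state is a dict: "clock": time; "joints": joint angles; "qvel": joint speeds; "tau": joint torques, N m; "tcp_pos": TCP position; "orientation": TCP orientation; "contact_force": force on the tool from outside, world axes, zero at the start; "moment": the same for the moment, N m; "grip_width": finger opening in m; "gripper_force": force on a finger pad.
Only numpy, scipy, OpenCV 4.12 (cv2) and the standard library are available. Lean on these libraries where they do the work, as an engineer would, in place of code of your own. Each camera call takes 0.05 s, during which the arm holds its last target. There are 200 camera calls.

## Working session

There is one attempt and no reset: what is moved stays moved. The work goes in short steps, Python scripts to look and compute and a tool call to move; the robot and the scene stay as the last step left them, time stands still between calls to the robot, and variables do not carry over. Pictures are saved under pics/ and viewed, at most 16 in all, crops included, and the job is handed in when it is done.

Besides the shell and the picture viewer there is one more tool, called after "Call:" as a command line: name --pt "numbers of a row" for each row, then --argument value for the rest. apply_moves: Moves the arm, as the interface text tells. Its arguments: {"type":"object","properties":{"rows":{"type":"array","items":{"type":"array","items":{"type":"number"}}},"claw":{"type":"number"},"newtons":{"type":"number"}},"required":["rows"]}

```bash
mkdir -p pics
cat > h.py <<'E'
import numpy as np, cv2
from scipy.spatial.transform import Rotation as R
from bench import r
def A(p):
    a=np.array(p['attitude'],float)
    if a.shape==(3,3): return a
    return R.from_rotvec(a).as_matrix() if a.size==3 else R.from_quat(a).as_matrix()
def ray(p,uv):
    K=np.array(p['intrinsics']); d=np.linalg.inv(K)@[uv[0],uv[1],1]
    return np.array(p['eye']),A(p)@(d*[1,-1,-1])
def atz(p,uv,z):
    e,d=ray(p,uv); return e+d*(z-e[2])/d[2]
def proj(p,X):
    K=np.array(p['intrinsics']); c=A(p).T@(np.array(X)-p['eye']); q=K@(c*[1,-1,-1]); return q[:2]/q[2]
def save(p,n): cv2.imwrite('pics/'+n,cv2.cvtColor(p['pixels'],cv2.COLOR_RGB2BGR))
E
python3 - <<'E'
from h import *
np.set_printoptions(precision=4,suppress=True)
print(r.get_obs())
Z=dict(weight_500=.016,weight_200=.016,weight_100=.016,weight_50=.016,well_500=.012,well_200=.012,well_100=.012,well_50=.012,weigh_bottle=0,petri_dish=0)
for c in ['top','scene']:
    p=r.grab_frame(c); save(p,c+'.png'); print(c,p.keys(),p['eye'],p['attitude'],p['intrinsics'])
    for n,z in Z.items():
        for d in r.landmark_of(p,n)[:2]: print(n,round(d['conf'],2),np.array(d['point']),atz(p,d['point'],z))
E
```

```text
{'clock': 0.0, 'joints': array([-1.4081,  0.4778,  0.0223,  1.5565, -0.0115,  1.1093, -0.0831]), 'qvel': array([-0.0001, -0.0014,  0.    ,  0.0001,  0.0004,  0.0011,  0.0003]), 'tau': array([  0.0005, -59.6449,   1.6084, -28.1198,   0.0126,   0.0095,
         0.    ]), 'tcp_pos': array([0.1804, 0.6498, 0.2303]), 'orientation': array([-0.424 , -3.1127,  0.0029]), 'contact_force': array([ 0.959 , -0.5177,  0.977 ]), 'moment': array([ 0.059 ,  0.0159, -0.0365]), 'gripper_force': 0.0, 'grip_width': 0.08529554690304741}
top dict_keys(['pixels', 'intrinsics', 'eye', 'attitude', 'shot']) [ 0.3853 -0.0585  1.6458] [ 0.0787 -0.0689 -1.5838] [[498.9671   0.     310.7818]
 [  0.     498.9671 200.8188]
 [  0.       0.       1.    ]]
weight_500 0.69 [199.9 191.2] [0.5758 0.3151 0.016 ]
weight_500 0.58 [236.1 224. ] [0.4661 0.1958 0.016 ]
weight_200 0.69 [199.9 191.2] [0.5758 0.3151 0.016 ]
weight_200 0.58 [236.1 224. ] [0.4661 0.1958 0.016 ]
weight_100 0.69 [199.9 191.2] [0.5758 0.3151 0.016 ]
weight_100 0.58 [236.1 224. ] [0.4661 0.1958 0.016 ]
weight_50 0.69 [199.9 191.2] [0.5758 0.3151 0.016 ]
[... 1098 characters left out ...]
 -0.4175  0.016 ]
weight_100 0.49 [438.9 242.6] [ 0.5674 -0.3865  0.016 ]
weight_50 0.75 [436.8 268.8] [ 0.4749 -0.4175  0.016 ]
weight_50 0.49 [438.9 242.6] [ 0.5674 -0.3865  0.016 ]
well_500 0.69 [246.8 182.7] [0.5061 0.2371 0.012 ]
well_500 0.59 [247.5 170.5] [0.5638 0.2898 0.012 ]
well_200 0.69 [246.8 182.7] [0.5061 0.2371 0.012 ]
well_200 0.59 [247.5 170.5] [0.5638 0.2898 0.012 ]
well_100 0.69 [246.8 182.7] [0.5061 0.2371 0.012 ]
well_100 0.59 [247.5 170.5] [0.5638 0.2898 0.012 ]
well_50 0.69 [246.8 182.7] [0.5061 0.2371 0.012 ]
well_50 0.59 [247.5 170.5] [0.5638 0.2898 0.012 ]
weigh_bottle 0.74 [284.1 241.3] [ 0.3615 -0.0387  0.    ]
petri_dish 0.67 [314.2 174.4] [0.6842 0.0967 0.    ]
```

View images.

Run:
```python
import cv2
t=cv2.imread('pics/top.png'); cv2.imwrite('pics/top_c.png',cv2.resize(t[100:320,140:460],(800,550),interpolation=cv2.INTER_CUBIC))
```

```text
(no output)
```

View pics/top_c.png

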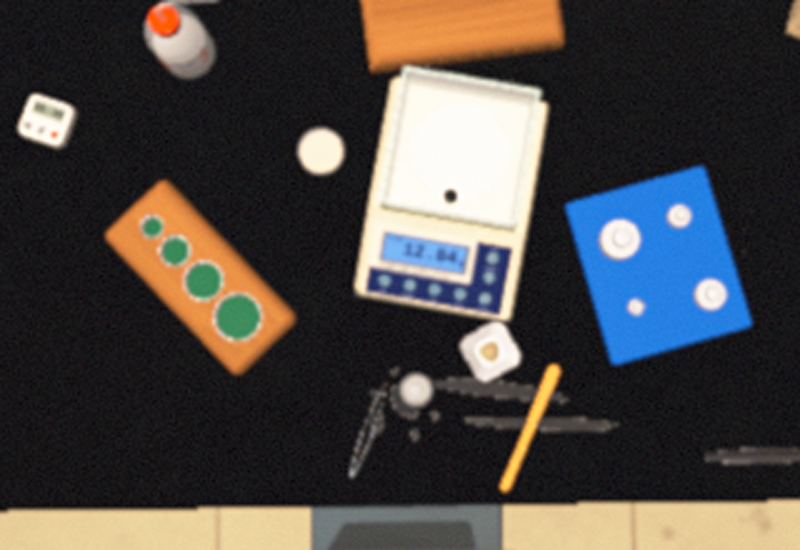

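View pics/scene.png

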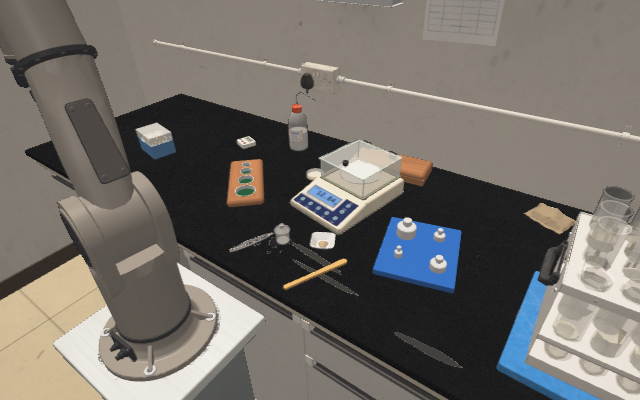

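```bash
cat > m.py <<'E'
from h import *
H={'500':.049,'200':.036,'100':.0325,'50':.0315}
RW={'500':.025,'200':.0195,'100':.0145,'50':.010}
RB={'500':.030,'200':.0245,'100':.019,'50':.014}
def blobs(mask,mn):
    n,l,s,c=cv2.connectedComponentsWithStats(mask.astype(np.uint8))
    return sorted([(s[i,4],c[i],l==i) for i in range(1,n) if s[i,4]>=mn],key=lambda t:-t[0])
def green(p):
    h=cv2.cvtColor(p['pixels'],cv2.COLOR_RGB2HSV)
    return (h[...,0]>60)&(h[...,0]<95)&(h[...,1]>90)
def felt(p,mn=20):
    return [(a,atz(p,c,.012)) for a,c,_ in blobs(green(p),mn)]
def fitrow(P):
    # P: four xy from 500 to 50 -> rigid fit of the row
    s=np.array([0,.0655,.120,.164]); P=np.array(P); 
    sc=s-s.mean(); Q=P-P.mean(0); d=(sc[:,None]*Q).sum(0); d/=np.linalg.norm(d)
    return P.mean(0)+sc[:,None]*d,d
E
python3 - <<'E'
from m import *
np.set_printoptions(precision=4,suppress=True)
p=r.grab_frame('top')
f=[b for b in felt(p) if .3<b[1][0]<.7 and .1<b[1][1]<.45]
for a,x in f: print(a,x)
F,d=fitrow([x[:2] for a,x in f[:4]]); print('fit',F,d,np.degrees(np.arctan2(d[1],d[0])))
h=cv2.cvtColor(p['pixels'],cv2.COLOR_RGB2HSV); blue=(h[...,0]>100)&(h[...,0]<120)&(h[...,1]>150)
B=blobs(blue,1000)[0][2].astype(np.uint8)
cn,_=cv2.findContours(B,cv2.RETR_EXTERNAL,cv2.CHAIN_APPROX_NONE); full=cv2.fillPoly(np.zeros_like(B),cn,1)
for a,c,_ in blobs((full>0)&(B==0),10): print('weight',a,c,atz(p,c,.03))
o=r.get_obs(); M=R.from_rotvec(o['orientation']).as_matrix(); print(M)
w=r.grab_frame('wrist'); print('wrist in tool:',M.T@(np.array(w['eye'])-o['tcp_pos']), M.T@A(w), w['intrinsics'])
E
```

```text
194 [0.4583 0.2003 0.012 ]
118 [0.5067 0.2457 0.012 ]
60 [0.5466 0.2839 0.012 ]
27 [0.5789 0.3132 0.012 ]
fit [[0.4589 0.201 ]
 [0.5067 0.2458]
 [0.5464 0.2831]
 [0.5785 0.3132]] [0.7289 0.6846] 43.204287903055366
weight 246 [387.3862 195.2236] [ 0.552  -0.2989  0.03  ]
weight 155 [423.6903 217.329 ] [ 0.4783 -0.4143  0.03  ]
weight 92 [411.1304 185.9457] [ 0.5813 -0.377   0.03  ]
weight 48 [393.8958 222.3542] [ 0.4635 -0.3175  0.03  ]
[[-0.9635  0.2675 -0.    ]
 [ 0.2675  0.9635  0.    ]
 [ 0.      0.     -1.    ]]
wrist in tool: [ 0.0751 -0.0001 -0.1431] [[-0.0009  0.9553  0.2955]
 [ 1.      0.0007  0.0007]
 [ 0.0004  0.2955 -0.9553]] [[352.7599   0.     317.5569]
 [  0.     352.7599 197.3999]
 [  0.       0.       1.    ]]
```

```bash
cat >> m.py <<'E'
def rel(M,d): return np.round(M.T@np.array(d)/.25,3)
def Mt(yaw):
    y=np.array([np.cos(yaw),np.sin(yaw),0]); z=np.array([0,0,-1.]); return np.c_[np.cross(y,z),y,z]
E
python3 - <<'E'
from m import *
o=r.get_obs(); d=np.array([.521,.261,.27])-o['tcp_pos']
for k,(a,f) in enumerate([(74.5,.4),(24.5,.4),(-25.5,.2)]): print(rel(Mt(np.radians(a)),d*f))
E
```

```text
[-0.691 -0.455 -0.062]
[-0.793  0.237 -0.062]
[-0.164  0.38  -0.031]
```

Call:
apply_moves --pt "-0.138 -0.091 -0.012 0 0 0.111" --pt "-0.276 -0.182 -0.025 0 0 0.222" --pt "-0.415 -0.273 -0.037 0 0 0.333" --pt "-0.553 -0.364 -0.05 0 0 0.444" --pt "-0.691 -0.455 -0.062 0 0 0.556" --claw 0.55 --newtons 60

```text
clock: 1.82
tcp_pos: [0.3174, 0.4936, 0.2471]
orientation: [-1.708, -2.636, -0.001]
contact_force: [-0.2, -0.5, 0.2]
grip_width: 0.0472
gripper_force: 0.0
```

Call:
apply_moves --pt "-0.159 0.047 -0.012 0 0 0.111" --pt "-0.317 0.095 -0.025 0 0 0.222" --pt "-0.476 0.142 -0.037 0 0 0.333" --pt "-0.634 0.19 -0.05 0 0 0.444" --pt "-0.793 0.237 -0.062 0 0 0.556"

```text
clock: 2.45
tcp_pos: [0.4533, 0.3377, 0.2627]
orientation: [-2.663, -1.667, -0.001]
contact_force: [0.3, 0.6, 0.4]
grip_width: 0.0469
gripper_force: 0.0
```

Call:
apply_moves --pt "-0.055 0.127 -0.01 0 0 0.08" --pt "-0.109 0.253 -0.02 0 0 0.16" --pt "-0.164 0.38 -0.031 0 0 0.237" --pt "-0.164 0.38 -0.031 0 0 0.237" --pt "-0.164 0.38 -0.031 0 0 0.237"

```text
clock: 3.08
tcp_pos: [0.52, 0.2614, 0.2699]
orientation: [-2.921, -1.155, 0.001]
contact_force: [-0.3, -0.3, -0.7]
grip_width: 0.0469
gripper_force: 0.0
```

```bash
cat >> m.py <<'E'
def wells(p,show=True):
    f=felt(p,150)[:6]; out=[]
    for a,x in f: out.append((a,x))
    return out
E
python3 - <<'E'
from m import *
np.set_printoptions(precision=4,suppress=True)
o=r.get_obs(); print(o['tcp_pos'],o['orientation'],o['joints'],o['contact_force'],o['grip_width'])
p=r.grab_frame('wrist'); save(p,'w1.png')
for a,x in wells(p): print(a,x,proj(p,x))
for d in r.landmark_of(p,'well_500')[:4]: print(d['conf'],atz(p,d['point'],.012))
E
```

```text
[0.52   0.2614 0.2699] [-2.9207 -1.1555  0.0005] [-1.0495  0.3231  0.6078  1.7705 -0.2044  1.1115 -1.1921] [-0.2513 -0.3002 -0.6606] 0.04688034878932058
1484 [0.4578 0.1964 0.012 ] [321.3551 229.4858]
768 [0.5044 0.2422 0.012 ] [320.1562 177.6562]
0.95 [0.5777 0.3061 0.012 ]
0.89 [0.5479 0.2812 0.012 ]
0.67 [0.5088 0.2402 0.012 ]
0.61 [0.4581 0.202  0.012 ]
```

View pics/w1.png

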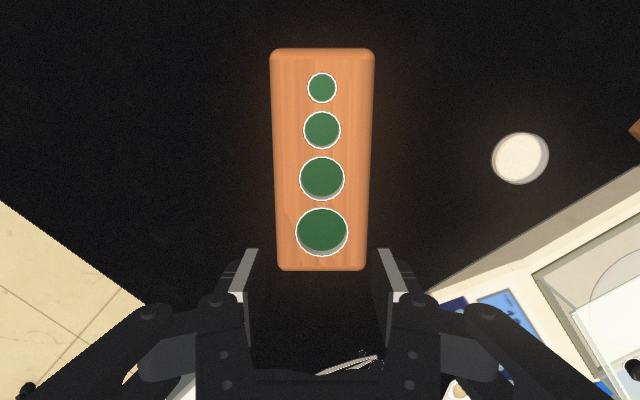

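```bash
cat >> m.py <<'E'
def rims(p):
    h=cv2.cvtColor(p['pixels'],cv2.COLOR_RGB2HSV)
    o=(h[...,0]>5)&(h[...,0]<20)&(h[...,1]>100)&(h[...,2]>90)
    B=blobs(o,2000)[0][2].astype(np.uint8)
    cn,_=cv2.findContours(B,cv2.RETR_EXTERNAL,cv2.CHAIN_APPROX_NONE); full=cv2.fillPoly(np.zeros_like(B),cn,1)
    out=[]
    for a,c,m in blobs((full>0)&(B==0),200):
        q,_=cv2.findContours(m.astype(np.uint8),cv2.RETR_EXTERNAL,cv2.CHAIN_APPROX_NONE)
        e=cv2.fitEllipse(max(q,key=len)); x=atz(p,e[0],.025)
        rad=np.linalg.norm(atz(p,(e[0][0]+max(e[1])/2,e[0][1]),.025)-x); out.append((x,rad))
    return out
E
python3 - <<'E'
from m import *
np.set_printoptions(precision=4,suppress=True)
p=r.grab_frame('wrist'); R_=rims(p)
for x,rad in R_: print(x,rad)
F,d=fitrow([x[:2] for x,_ in R_[:4]]); print(F,d,np.degrees(np.arctan2(d[1],d[0])))
E
```

```text
[0.4599 0.1983 0.025 ] 0.03152951524277906
[0.5076 0.243  0.025 ] 0.026022424347005073
[0.5471 0.2801 0.025 ] 0.020859494533930514
[0.579 0.31  0.025] 0.016417185987305218
[[0.4597 0.1981]
 [0.5075 0.2429]
 [0.5472 0.2802]
 [0.5793 0.3103]] [0.7291 0.6844] 43.18848145837737
```

Call:
apply_moves --pt "-0.168 0.179 0 0 0 0" --pt "-0.336 0.358 0 0 0 0" --pt "-0.503 0.536 0 0 0 0" --pt "-0.671 0.715 0 0 0 0" --pt "-0.839 0.894 0 0 0 0"

```text
clock: 3.85
tcp_pos: [0.5197, -0.0467, 0.2702]
orientation: [-2.92, -1.157, -0.001]
contact_force: [0.6, 0.0, 0.2]
grip_width: 0.0467
gripper_force: 0.0
```

Call:
apply_moves --pt "-0.168 0.179 0 0 0 0" --pt "-0.336 0.358 0 0 0 0" --pt "-0.503 0.536 0 0 0 0" --pt "-0.671 0.715 0 0 0 0" --pt "-0.839 0.894 0 0 0 0"

```text
clock: 4.47
tcp_pos: [0.5201, -0.353, 0.2699]
orientation: [-2.92, -1.157, -0.001]
contact_force: [0.9, 0.2, 0.5]
grip_width: 0.0466
gripper_force: 0.0
```

Call:
apply_moves --pt "0 0 0 0 0 0" --pt "0 0 0 0 0 0"

```text
clock: 4.72
tcp_pos: [0.5197, -0.3515, 0.2696]
orientation: [-2.921, -1.154, -0.0]
contact_force: [0.2, 0.6, -0.4]
grip_width: 0.0468
gripper_force: 0.0
```

Run:
```python
from m import *
np.set_printoptions(precision=4,suppress=True)
o=r.get_obs(); print(o['clock'],o['tcp_pos'],o['orientation'],o['joints'])
p=r.grab_frame('wrist'); save(p,'w2.png')
for d in r.landmark_of(p,'weight_500')[:6]: print(d['conf'],np.array(d['point']),atz(p,d['point'],.016))
for n,x in dict(a=(.552,-.299),b=(.4783,-.4143),c=(.5813,-.377),d=(.4635,-.3175)).items(): print(n,proj(p,(*x,.03)))
```

```text
4.725 [ 0.5197 -0.3515  0.2696] [-2.9206 -1.1543 -0.    ] [-0.0721  0.4556  0.7948  1.6698 -0.3495  1.1653 -0.006 ]
0.89 [376.3 133.8] [ 0.5843 -0.3809  0.016 ]
0.79 [264.4 176.7] [ 0.4617 -0.3218  0.016 ]
0.69 [302.5 101.4] [ 0.5539 -0.2973  0.016 ]
0.6 [333.7 220.7] [ 0.4772 -0.4179  0.016 ]
a [301.9186 104.3699]
b [332.6008 222.3947]
c [373.8236 134.9676]
d [260.7204 176.0079]
```

View pics/w2.png

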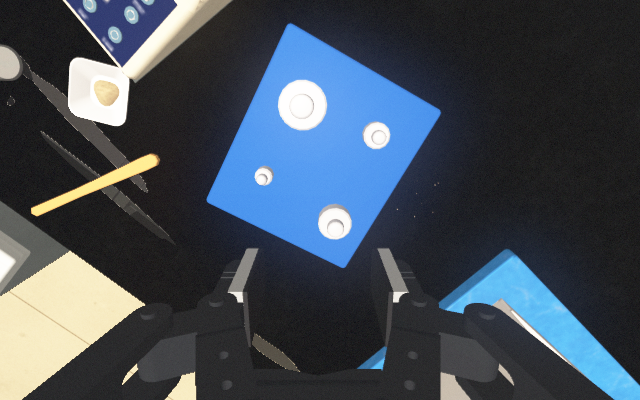

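```bash
cat >> m.py <<'E'
BT={'500':.029,'200':.019,'100':.0165,'50':.0165}; KR={'500':.012,'200':.0095,'100':.0075,'50':.006}
def sil(p,n,x,z0):
    t=np.linspace(0,2*np.pi,60); c=lambda rr,z:np.array([proj(p,(x[0]+rr*np.cos(a),x[1]+rr*np.sin(a),z0+z)) for a in t])
    im=np.zeros((1600,2560),np.uint8)
    for P in (np.r_[c(RW[n],0),c(RW[n],BT[n])],np.r_[c(KR[n],BT[n]+.004),c(KR[n],H[n])]):
        cv2.fillConvexPoly(im,cv2.convexHull(np.round(P*4+1.5).astype(np.int32)),1)
    ys,xs=np.nonzero(im); return np.array([xs.mean(),ys.mean()])/4-.375,len(xs)/16
def holes(p):
    h=cv2.cvtColor(p['pixels'],cv2.COLOR_RGB2HSV); blue=(h[...,0]>98)&(h[...,0]<122)&(h[...,1]>120)
    B=blobs(blue,1000)[0][2].astype(np.uint8)
    cn,_=cv2.findContours(B,cv2.RETR_EXTERNAL,cv2.CHAIN_APPROX_NONE); full=cv2.fillPoly(np.zeros_like(B),cn,1)
    return blobs((full>0)&(B==0),40)
def loc(p,n,x,z0=.016):
    x=np.array(x[:2],float); hs=holes(p); q=proj(p,(*x,z0+.01)); b=min(hs,key=lambda b:np.linalg.norm(b[1]-q))
    for _ in range(4):
        s,a=sil(p,n,x,z0); x=x+(atz(p,b[1],z0+.015)-atz(p,s,z0+.015))[:2]
    return x,b[0],a
E
python3 - <<'E'
from m import *
np.set_printoptions(precision=4,suppress=True)
p=r.grab_frame('wrist'); t=r.grab_frame('top'); o=r.get_obs(); M=Mt(np.radians(-46.8))
for n,x in {'500':(.552,-.299),'200':(.4783,-.4143),'100':(.5813,-.377),'50':(.4635,-.3175)}.items():
    a=loc(p,n,x); print(n,a,'top',loc(t,n,x))
x=loc(p,'500',(.552,-.299))[0]
print(rel(M,np.array([*x,.016+.031])-o['tcp_pos']))
E
```

```text
Traceback (most recent call last):
  File "m.py", line 49, in loc
    x=np.array(x[:2],float); hs=holes(p); q=proj(p,(*x,z0+.01)); b=min(hs,key=lambda b:np.linalg.norm(b[1]-q))
                                                                   ~~~^^^^^^^^^^^^^^^^^^^^^^^^^^^^^^^^^^^^^^^^
ValueError: min() iterable argument is empty
```

```bash
sed -i 's/(h\[...,0\]>98)&(h\[...,0\]<122)&(h\[...,1\]>120)/(h[...,0]>103)\&(h[...,0]<122)\&(h[...,1]>120)/; s/return blobs((full>0)&(B==0),40)/return blobs((full>0)\&(B==0),20)/' m.py
python3 - <<'E'
from m import *
np.set_printoptions(precision=4,suppress=True)
p=r.grab_frame('wrist'); t=r.grab_frame('top'); o=r.get_obs(); M=Mt(np.radians(-46.8))
for q in (p,t):
    h=cv2.cvtColor(q['pixels'],cv2.COLOR_RGB2HSV); print(h[150,300],h[205,410]);print([(b[0],b[1]) for b in holes(q)])
for n,x in {'500':(.552,-.299),'200':(.4783,-.4143),'100':(.5813,-.377),'50':(.4635,-.3175)}.items():
    print(n,loc(p,n,x),'top',loc(t,n,x))
x=loc(p,'500',(.552,-.299))[0]
print(rel(M,np.array([*x,.016+.031])-o['tcp_pos']))
E
```

```text
[106 162 241] [111 117  59]
[(np.int32(1985), array([302.6987, 106.135 ])), (np.int32(977), array([334.4606, 222.6366])), (np.int32(625), array([376.1984, 136.4048])), (np.int32(300), array([264.05, 176.43]))]
[ 21  25 246] [ 13  54 161]
[(np.int32(230), array([387.3957, 195.2739]))]
500 (array([ 0.5524, -0.3   ]), np.int32(1985), 1994.0) top (array([ 0.5517, -0.2984]), np.int32(230), 215.0)
200 (array([ 0.4794, -0.4163]), np.int32(977), 1016.6875) top (array([ 0.5522, -0.2995]), np.int32(230), 129.8125)
100 (array([ 0.5828, -0.3797]), np.int32(625), 651.3125) top (array([ 0.5524, -0.2997]), np.int32(230), 73.6875)
50 (array([ 0.465 , -0.3198]), np.int32(300), 324.125) top (array([ 0.5524, -0.2996]), np.int32(230), 38.625)
[ 0.234 -0.06   0.893]
```

Call:
apply_moves --pt "0.117 -0.03 0.1 0 0 0" --pt "0.234 -0.06 0.25 0 0 0" --pt "0.234 -0.06 0.45 0 0 0" --pt "0.234 -0.06 0.6 0 0 0" --pt "0.234 -0.06 0.6 0 0 0"

```text
clock: 5.65
tcp_pos: [0.5504, -0.2996, 0.1176]
orientation: [-2.918, -1.153, 0.006]
contact_force: [0.5, 0.6, -0.0]
grip_width: 0.0471
gripper_force: 0.0
```

Run:
```python
from m import *
np.set_printoptions(precision=4,suppress=True)
o=r.get_obs();p=r.grab_frame('wrist'); save(p,'w3.png')
print(o['tcp_pos'],o['contact_force'],proj(p,(.5524,-.3,.065)))
print(rel(Mt(np.radians(-46.8)),np.array([.5524,-.3,.0475])-o['tcp_pos']))
try: print(loc(p,'500',(.5524,-.3)))
except Exception as e: print(e)
```

```text
[ 0.5504 -0.2996  0.1176] [ 0.5222  0.5944 -0.0439] [320.3402 219.3099]
[0.005 0.007 0.28 ]
(array([ 0.5525, -0.3003]), np.int32(4927), 5026.3125)
```

View pics/w3.png

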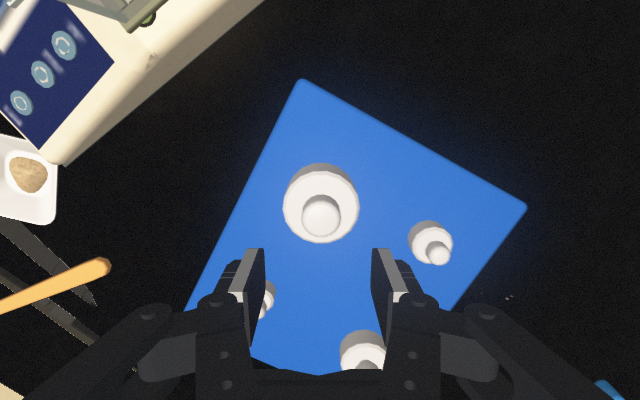

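Call:
apply_moves --pt "0.005 0.007 0.08 0 0 0" --pt "0.005 0.007 0.16 0 0 0" --pt "0.005 0.007 0.23 0 0 0" --pt "0.005 0.007 0.278 0 0 0" --pt "0.005 0.007 0.278 0 0 0"

```text
clock: 6.32
tcp_pos: [0.5532, -0.3016, 0.0494]
orientation: [-2.921, -1.153, 0.002]
contact_force: [0.3, -0.8, 0.5]
grip_width: 0.0469
gripper_force: 0.0
```

Call:
apply_moves --pt "0 0 0 0 0 0" --pt "0 0 0 0 0 0" --pt "0 0 0 0 0 0" --pt "0 0 0 0 0 0" --claw 0

```text
clock: 6.82
tcp_pos: [0.554, -0.302, 0.0512]
orientation: [2.922, 1.153, 0.001]
contact_force: [-2.4, 2.5, 6.3]
grip_width: 0.0215
gripper_force: 59.0
```

Call:
apply_moves --pt "0 0 -0.01 0 0 0" --pt "0 0 -0.02 0 0 0" --pt "0 0 -0.03 0 0 0" --pt "0 0 -0.03 0 0 0"

```text
clock: 7.32
tcp_pos: [0.554, -0.3019, 0.0581]
orientation: [2.922, 1.153, 0.0]
contact_force: [0.1, -0.4, -5.6]
grip_width: 0.0212
gripper_force: 58.9
```

Run:
```python
from m import *
np.set_printoptions(precision=4,suppress=True)
o=r.get_obs();p=r.grab_frame('wrist'); save(p,'w4.png'); print(o)
```

```text
{'clock': 7.325, 'joints': array([-0.0374,  0.6957,  0.621 ,  1.8249, -0.5473,  0.7987,  0.0478]), 'qvel': array([-0.002 ,  0.0017, -0.0024,  0.0025, -0.0007, -0.0017,  0.001 ]), 'tau': array([ -0.0496, -59.3952,  13.7182, -20.6196,   0.0247,   0.0361,
        -0.0111]), 'tcp_pos': array([ 0.554 , -0.3019,  0.0581]), 'orientation': array([2.922 , 1.1533, 0.0001]), 'contact_force': array([ 0.0603, -0.3539, -5.5821]), 'moment': array([ 0.0053,  0.0167, -0.0541]), 'gripper_force': 58.89541447162628, 'grip_width': 0.021182420471280824}
```

View pics/w4.png

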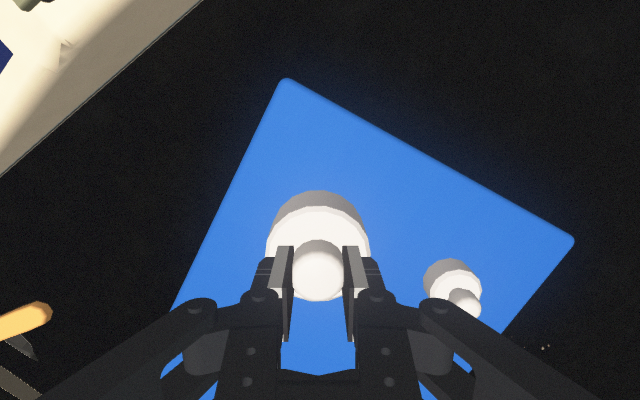

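Call:
apply_moves --pt "0 0 -0.1 0 0 0" --pt "0 0 -0.27 0 0 0" --pt "0 0 -0.47 0 0 0" --pt "0 0 -0.65 0 0 0" --pt "0 0 -0.77 0 0 0"

```text
clock: 8.0
tcp_pos: [0.5541, -0.3024, 0.2528]
orientation: [2.921, 1.152, 0.003]
contact_force: [0.8, 0.0, -4.8]
grip_width: 0.0212
gripper_force: 59.7
```

Call:
apply_moves --pt "0.06 -0.09 0 0 0 0" --pt "0.17 -0.26 0 0 0 0" --pt "0.29 -0.45 0 0 0 0" --pt "0.42 -0.65 0 0 0 0" --pt "0.547 -0.858 0 0 0 0"

```text
clock: 8.62
tcp_pos: [0.5066, -0.0503, 0.2505]
orientation: [-2.922, -1.152, -0.001]
contact_force: [0.5, 0.3, -3.8]
grip_width: 0.0214
gripper_force: 59.7
```

Call:
apply_moves --pt "0.13 -0.21 0 0 0 0" --pt "0.26 -0.41 0 0 0 0" --pt "0.39 -0.61 0 0 0 0" --pt "0.49 -0.77 0 0 0 0" --pt "0.547 -0.858 0 0 0 0"

```text
clock: 9.25
tcp_pos: [0.4596, 0.2009, 0.2504]
orientation: [-2.92, -1.158, 0.0]
contact_force: [-0.4, -0.9, -5.3]
grip_width: 0.0214
gripper_force: 59.8
```

Call:
apply_moves --pt "0 0 0.1 0 0 0" --pt "0 0 0.24 0 0 0" --pt "0 0 0.36 0 0 0" --pt "0 0 0.4 0 0 0" --pt "0 0 0.4 0 0 0"

```text
clock: 9.88
tcp_pos: [0.4608, 0.1979, 0.1506]
orientation: [2.922, 1.152, -0.001]
contact_force: [0.6, 0.5, -4.6]
grip_width: 0.0214
gripper_force: 59.7
```

Run:
```python
from m import *
np.set_printoptions(precision=4,suppress=True)
o=r.get_obs();p=r.grab_frame('wrist'); save(p,'w5.png'); print(o['clock'],o['tcp_pos'],o['orientation'],o['contact_force'],o['grip_width'])
print(rel(Mt(np.radians(-46.8)),np.array([.4597,.1981,.0482])-o['tcp_pos']))
for x,rad in rims(p): print(x,rad)
```

```text
9.875 [0.4608 0.1979 0.1506] [ 2.9223  1.1523 -0.0009] [ 0.5567  0.5145 -4.6211] 0.021381093988753642
[-0.003 -0.003  0.409]
[0.5078 0.2431 0.025 ] 0.027036219287290247
```

View pics/w5.png

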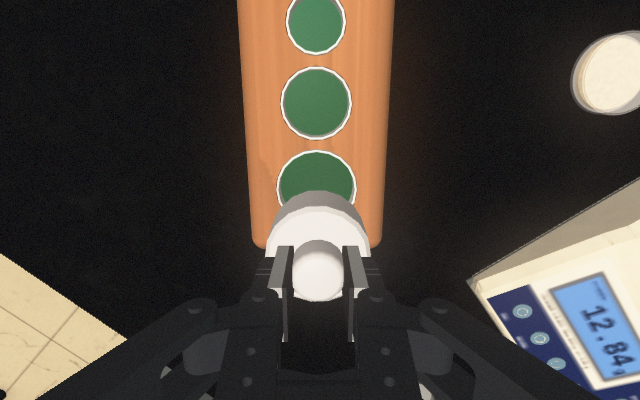

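Call:
apply_moves --pt "-0.003 -0.003 0.15 0 0 0" --pt "-0.003 -0.003 0.27 0 0 0" --pt "-0.003 -0.003 0.34 0 0 0" --pt "-0.003 -0.003 0.375 0 0 0" --pt "-0.003 -0.003 0.375 0 0 0"

```text
clock: 10.55
tcp_pos: [0.4602, 0.1985, 0.0572]
orientation: [-2.922, -1.153, -0.001]
contact_force: [-0.5, 0.3, -4.4]
grip_width: 0.0211
gripper_force: 59.8
```

Call:
apply_moves --pt "0 0 0.006 0 0 0" --pt "0 0 0.012 0 0 0" --pt "0 0 0.018 0 0 0" --pt "0 0 0.022 0 0 0" --pt "0 0 0.022 0 0 0"

```text
clock: 11.18
tcp_pos: [0.4596, 0.1983, 0.0512]
orientation: [-2.922, -1.153, 0.0]
contact_force: [-0.9, -0.5, -5.0]
grip_width: 0.0214
gripper_force: 59.8
```

Call:
apply_moves --pt "0 0 0.004 0 0 0" --pt "0 0 0.008 0 0 0" --pt "0 0 0.012 0 0 0" --pt "0 0 0.016 0 0 0" --pt "0 0 0.016 0 0 0"

```text
clock: 11.8
tcp_pos: [0.4597, 0.1983, 0.0473]
orientation: [-2.922, -1.153, -0.0]
contact_force: [0.2, 0.7, -4.6]
grip_width: 0.0217
gripper_force: 60.0
```

Call:
apply_moves --pt "0 0 0.003 0 0 0" --pt "0 0 0.006 0 0 0" --pt "0 0 0.008 0 0 0" --pt "0 0 0.008 0 0 0"

```text
clock: 12.3
tcp_pos: [0.4598, 0.1983, 0.0471]
orientation: [-2.921, -1.152, -0.0]
contact_force: [-8.7, -2.1, 22.4]
grip_width: 0.0214
gripper_force: 62.8
```

Call:
apply_moves --pt "0 0 -0.005 0 0 0" --pt "0 0 -0.005 0 0 0"

```text
clock: 12.55
tcp_pos: [0.4598, 0.1983, 0.0471]
orientation: [-2.922, -1.153, -0.0]
contact_force: [-3.6, -1.4, 8.7]
grip_width: 0.0213
gripper_force: 61.0
```

Call:
apply_moves --pt "0 0 0 0 0 0" --pt "0 0 0 0 0 0" --pt "0 0 0 0 0 0" --pt "0 0 0 0 0 0" --claw 0.5

```text
clock: 13.05
tcp_pos: [0.4598, 0.1983, 0.0465]
orientation: [2.922, 1.153, 0.0]
contact_force: [-0.8, 0.4, 0.1]
grip_width: 0.0426
gripper_force: 0.0
```

Call:
apply_moves --pt "0 0 -0.04 0 0 0" --pt "0 0 -0.12 0 0 0" --pt "0 0 -0.3 0 0 0" --pt "0 0 -0.5 0 0 0" --pt "0 0 -0.68 0 0 0"

```text
clock: 13.68
tcp_pos: [0.4598, 0.198, 0.2188]
orientation: [-2.922, -1.152, -0.001]
contact_force: [0.8, 0.5, 0.2]
grip_width: 0.0429
gripper_force: 0.0
```

Run:
```python
from m import *
np.set_printoptions(precision=4,suppress=True)
o=r.get_obs();p=r.grab_frame('wrist'); save(p,'w6.png'); print(o['clock'],o['tcp_pos'],o['orientation'],o['contact_force'],o['grip_width'])
print(rel(Mt(np.radians(-46.8)),np.array([.4794,-.4163,.22])-o['tcp_pos']))
```

```text
13.675 [0.4598 0.198  0.2188] [-2.9224 -1.1524 -0.0013] [0.8137 0.4609 0.2393] 0.04293727182434664
[-1.625  1.845 -0.005]
```

View pics/w6.png

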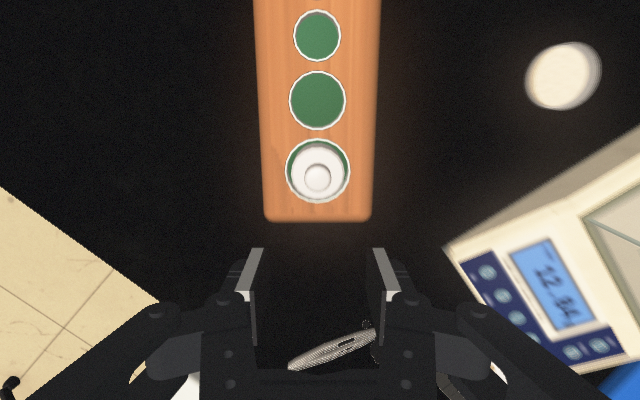

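Call:
apply_moves --pt "-0.162 0.184 -0.02 0 0 0" --pt "-0.325 0.369 -0.04 0 0 0" --pt "-0.487 0.553 -0.04 0 0 0" --pt "-0.65 0.738 -0.04 0 0 0" --pt "-0.812 0.922 -0.04 0 0 0"

```text
clock: 14.35
tcp_pos: [0.4686, -0.1106, 0.2271]
orientation: [-2.922, -1.153, -0.003]
contact_force: [0.8, 0.2, 0.9]
grip_width: 0.0425
gripper_force: 0.0
```

Call:
apply_moves --pt "-0.162 0.184 0 0 0 0" --pt "-0.325 0.369 0 0 0 0" --pt "-0.487 0.553 0 0 0 0" --pt "-0.65 0.738 0.0 0 0 0" --pt "-0.812 0.922 0 0 0 0"

```text
clock: 14.98
tcp_pos: [0.4779, -0.4176, 0.2268]
orientation: [-2.922, -1.154, -0.001]
contact_force: [-0.2, 0.2, 0.0]
grip_width: 0.043
gripper_force: 0.0
```

Call:
apply_moves --pt "0 0 0.1 0 0 0" --pt "0 0 0.26 0 0 0" --pt "0 0 0.4 0 0 0" --pt "0 0 0.4 0 0 0" --pt "0 0 0.4 0 0 0"

```text
clock: 15.6
tcp_pos: [0.4784, -0.4165, 0.1281]
orientation: [2.921, 1.152, 0.001]
contact_force: [-0.3, 0.1, 1.2]
grip_width: 0.0427
gripper_force: 0.0
```

```bash
cat > k.py <<'E'
import sys
from m import *
np.set_printoptions(precision=4,suppress=True)
n,x,y,h=sys.argv[1],float(sys.argv[2]),float(sys.argv[3]),float(sys.argv[4])
o=r.get_obs();p=r.grab_frame('wrist'); print(o['clock'],o['tcp_pos'],o['orientation'],o['contact_force'])
l=loc(p,n,(x,y)); print(l)
M=Mt(np.radians(-46.8))
print('to given',rel(M,np.array([x,y,.016+h])-o['tcp_pos']),'to seen',rel(M,np.array([*l[0],.016+h])-o['tcp_pos']))
E
python3 k.py 200 .4794 -.4163 .0225
```

```text
15.6 [ 0.4784 -0.4165  0.1281] [2.9208 1.1524 0.0011] [-0.3139  0.0674  1.1598]
(array([ 0.6076, -0.4286]), np.int32(31), 3714.5)
to given [0.003 0.002 0.358] to seen [0.343 0.389 0.358]
```

Call:
apply_moves --pt "0.003 0.002 0.12 0 0 0" --pt "0.003 0.002 0.23 0 0 0" --pt "0.003 0.002 0.31 0 0 0" --pt "0.003 0.002 0.362 0 0 0" --pt "0.003 0.002 0.362 0 0 0"

```text
clock: 16.27
tcp_pos: [0.4787, -0.4156, 0.0358]
orientation: [-2.922, -1.153, 0.001]
contact_force: [-0.1, 0.4, -0.0]
grip_width: 0.0429
gripper_force: 0.0
```

Call:
apply_moves --pt "0 0 0 0 0 0" --pt "0 0 0 0 0 0"

```text
clock: 16.52
tcp_pos: [0.4793, -0.4161, 0.0369]
orientation: [2.921, 1.153, 0.001]
contact_force: [-0.3, -0.0, 0.5]
grip_width: 0.0429
gripper_force: 0.0
```

Run:
```python
from m import *
np.set_printoptions(precision=4,suppress=True)
o=r.get_obs();p=r.grab_frame('wrist'); save(p,'w7.png'); print(o['clock'],o['tcp_pos'],o['orientation'],o['contact_force'],o['grip_width'])
```

```text
16.525 [ 0.4793 -0.4161  0.0369] [2.9212 1.1528 0.0012] [-0.3402 -0.0111  0.4828] 0.042862306309889936
```

View pics/w7.png

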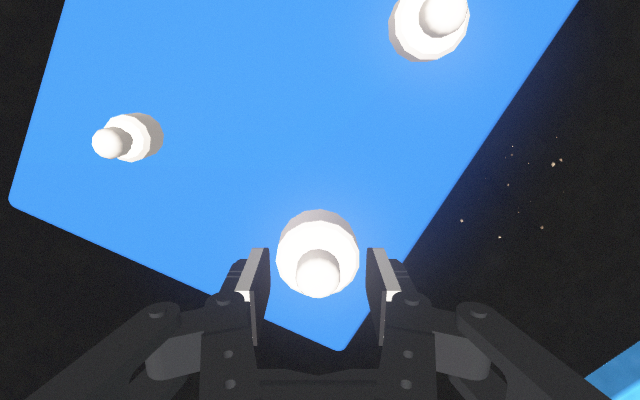

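Call:
apply_moves --pt "0 0 0 0 0 0" --pt "0 0 0 0 0 0" --pt "0 0 0 0 0 0" --pt "0 0 0 0 0 0" --pt "0 0 0 0 0 0" --claw 0

```text
clock: 17.2
tcp_pos: [0.4791, -0.4158, 0.0365]
orientation: [2.922, 1.153, 0.001]
contact_force: [0.1, 1.1, 4.6]
grip_width: 0.0161
gripper_force: 58.6
```

Call:
apply_moves --pt "0 0 -0.01 0 0 0" --pt "0 0 -0.02 0 0 0" --pt "0 0 -0.03 0 0 0" --pt "0 0 -0.03 0 0 0"

```text
clock: 17.7
tcp_pos: [0.4789, -0.4156, 0.0436]
orientation: [2.922, 1.153, 0.0]
contact_force: [-0.5, -0.2, -1.6]
grip_width: 0.0166
gripper_force: 58.6
```

Call:
apply_moves --pt "0 0 -0.1 0 0 0" --pt "0 0 -0.27 0 0 0" --pt "0 0 -0.47 0 0 0" --pt "0 0 -0.65 0 0 0" --pt "0 0 -0.73 0 0 0"

```text
clock: 18.32
tcp_pos: [0.4793, -0.4165, 0.2285]
orientation: [2.92, 1.152, 0.003]
contact_force: [0.3, 0.2, -2.4]
grip_width: 0.0161
gripper_force: 58.9
```

Call:
apply_moves --pt "0.06 -0.06 0 0 0 0" --pt "0.18 -0.18 0 0 0 0" --pt "0.32 -0.31 0 0 0 0" --pt "0.47 -0.46 0 0 0 0" --pt "0.629 -0.614 0 0 0 0"

```text
clock: 18.95
tcp_pos: [0.4881, -0.1942, 0.225]
orientation: [-2.922, -1.153, 0.002]
contact_force: [0.3, 0.7, -2.5]
grip_width: 0.0161
gripper_force: 58.9
```

Call:
apply_moves --pt "0.15 -0.147 0 0 0 0" --pt "0.3 -0.293 0 0 0 0" --pt "0.45 -0.439 0 0 0 0" --pt "0.6 -0.586 0 0 0 0" --pt "0.75 -0.732 0 0 0 0"

```text
clock: 19.58
tcp_pos: [0.5, 0.0675, 0.2252]
orientation: [-2.922, -1.154, 0.002]
contact_force: [0.6, -0.2, -2.0]
grip_width: 0.0161
gripper_force: 58.9
```

Call:
apply_moves --pt "0.14 -0.137 0 0 0 0" --pt "0.28 -0.273 0 0 0 0" --pt "0.4 -0.391 0 0 0 0" --pt "0.48 -0.469 0 0 0 0" --pt "0.507 -0.496 0 0 0 0"

```text
clock: 20.2
tcp_pos: [0.5083, 0.244, 0.2253]
orientation: [2.92, 1.156, -0.002]
contact_force: [0.4, -0.9, -1.6]
grip_width: 0.0163
gripper_force: 58.9
```

Call:
apply_moves --pt "0 0 0.1 0 0 0" --pt "0 0 0.25 0 0 0" --pt "0 0 0.35 0 0 0" --pt "0 0 0.4 0 0 0" --pt "0 0 0.4 0 0 0"

```text
clock: 20.82
tcp_pos: [0.5087, 0.2416, 0.1258]
orientation: [2.923, 1.151, -0.002]
contact_force: [0.0, 0.0, -1.9]
grip_width: 0.0165
gripper_force: 58.9
```

```bash
cat > q.py <<'E'
import sys
from m import *
np.set_printoptions(precision=4,suppress=True)
T=np.array([float(a) for a in sys.argv[1:4]]); o=r.get_obs(); print(o['clock'],o['tcp_pos'],o['orientation'],o['contact_force'])
print(rel(Mt(np.radians(-46.8)),T-o['tcp_pos']))
if len(sys.argv)>4: save(r.grab_frame('wrist'),sys.argv[4])
E
python3 q.py .5075 .2429 .0325 w8.png
```

```text
20.825 [0.5087 0.2416 0.1258] [ 2.9225  1.1508 -0.0018] [ 0.0142  0.0433 -1.8567]
[ 0.    -0.007  0.373]
```

View pics/w8.png

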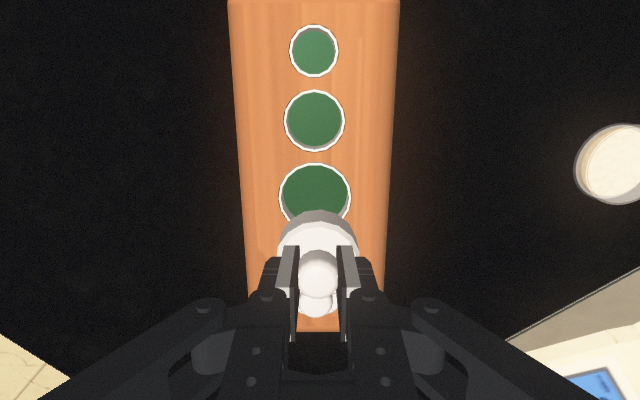

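Call:
apply_moves --pt "0 -0.007 0.13 0 0 0" --pt "0 -0.007 0.24 0 0 0" --pt "0 -0.007 0.3 0 0 0" --pt "0 -0.007 0.34 0 0 0" --pt "0 -0.007 0.34 0 0 0"

```text
clock: 21.5
tcp_pos: [0.5078, 0.2441, 0.0412]
orientation: [-2.922, -1.153, -0.0]
contact_force: [0.5, -0.3, -2.1]
grip_width: 0.0165
gripper_force: 58.9
```

Call:
apply_moves --pt "0 0 0.006 0 0 0" --pt "0 0 0.012 0 0 0" --pt "0 0 0.018 0 0 0" --pt "0 0 0.022 0 0 0" --pt "0 0 0.022 0 0 0"

```text
clock: 22.12
tcp_pos: [0.5075, 0.2441, 0.0355]
orientation: [2.922, 1.153, -0.0]
contact_force: [0.2, -0.4, -1.7]
grip_width: 0.0162
gripper_force: 58.9
```

Call:
apply_moves --pt "0.0 0.003 0.004 0 0 0" --pt "0 0.003 0.008 0 0 0" --pt "0 0.003 0.011 0 0 0" --pt "0 0.003 0.013 0 0 0" --pt "0 0.003 0.013 0 0 0"

```text
clock: 22.75
tcp_pos: [0.5081, 0.2435, 0.0325]
orientation: [-2.922, -1.153, 0.0]
contact_force: [-1.3, -1.0, 3.4]
grip_width: 0.0165
gripper_force: 59.3
```

Contact at the expected height. Release and rise.

Call:
apply_moves --pt "0 0 0 0 0 0" --pt "0 0 0 0 0 0" --pt "0 0 0 0 0 0" --pt "0 0 0 0 0 0" --claw 0.4

```text
clock: 23.25
tcp_pos: [0.5082, 0.2436, 0.0323]
orientation: [2.922, 1.153, 0.0]
contact_force: [0.7, -0.2, 1.1]
grip_width: 0.0343
gripper_force: 0.0
```

Call:
apply_moves --pt "0 0 -0.04 0 0 0" --pt "0 0 -0.12 0 0 0" --pt "0 0 -0.3 0 0 0" --pt "0 0 -0.5 0 0 0" --pt "0 0 -0.74 0 0 0"

```text
clock: 23.88
tcp_pos: [0.5077, 0.2431, 0.2198]
orientation: [2.923, 1.152, -0.001]
contact_force: [0.4, 2.3, 0.5]
grip_width: 0.0341
gripper_force: 0.0
```

```bash
python3 q.py .5828 -.3797 .22 w9.png
```

```text
23.875 [0.5077 0.2431 0.2198] [ 2.9225  1.1523 -0.0005] [0.4171 2.2604 0.4716]
[-1.486  2.022 -0.001]
```

View pics/w9.png

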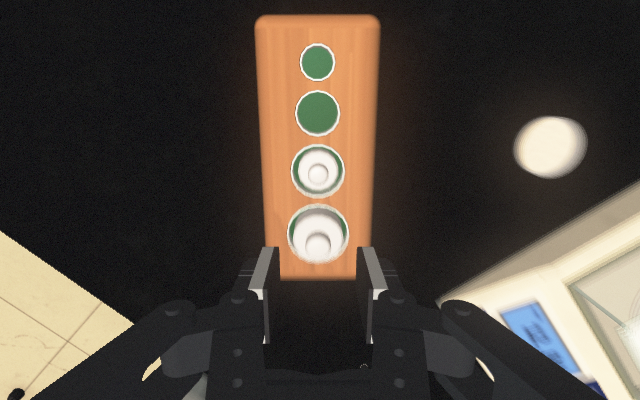

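Call:
apply_moves --pt "-0.124 0.169 -0.02 0 0 0" --pt "-0.248 0.337 -0.03 0 0 0" --pt "-0.372 0.506 -0.03 0 0 0" --pt "-0.495 0.674 -0.03 0 0 0" --pt "-0.619 0.843 -0.03 0 0 0"

```text
clock: 24.55
tcp_pos: [0.5391, -0.0179, 0.2262]
orientation: [-2.922, -1.153, -0.003]
contact_force: [0.9, 0.2, 0.5]
grip_width: 0.0339
gripper_force: 0.0
```

Call:
apply_moves --pt "-0.124 0.169 0 0 0 0" --pt "-0.248 0.337 0 0 0 0" --pt "-0.372 0.506 0 0 0 0" --pt "-0.495 0.674 0 0 0 0" --pt "-0.619 0.843 0 0 0 0"

```text
clock: 25.18
tcp_pos: [0.57, -0.2775, 0.2263]
orientation: [2.922, 1.153, 0.002]
contact_force: [0.9, 0.5, -0.2]
grip_width: 0.0342
gripper_force: 0.0
```

Call:
apply_moves --pt "-0.124 0.168 0 0 0 0" --pt "-0.248 0.336 0.1 0 0 0" --pt "-0.248 0.336 0.25 0 0 0" --pt "-0.248 0.336 0.4 0 0 0" --pt "-0.248 0.336 0.4 0 0 0"

```text
clock: 25.8
tcp_pos: [0.5805, -0.3781, 0.1232]
orientation: [-2.919, -1.152, 0.005]
contact_force: [0.2, 0.3, 0.7]
grip_width: 0.0344
gripper_force: 0.0
```

```bash
python3 k.py 100 .5828 -.3797 .0185; python3 q.py .5828 -.3797 .0345 w10.png
```

```text
25.8 [ 0.5805 -0.3781  0.1232] [-2.9188 -1.1516  0.0046] [0.2162 0.3005 0.7227]
25.85 [ 0.5817 -0.3792  0.1254] [-2.9216 -1.1529  0.0014] [0.4716 0.6308 1.0432]
[0.002 0.005 0.364]Traceback (most recent call last):
  File "k.py", line 6, in <module>
    l=loc(p,n,(x,y)); print(l)
  File "m.py", line 49, in loc
    x=np.array(x[:2],float); hs=holes(p); q=proj(p,(*x,z0+.01)); b=min(hs,key=lambda b:np.linalg.norm(b[1]-q))
                                                                   ~~~^^^^^^^^^^^^^^^^^^^^^^^^^^^^^^^^^^^^^^^^
ValueError: min() iterable argument is empty
```

View pics/w10.png

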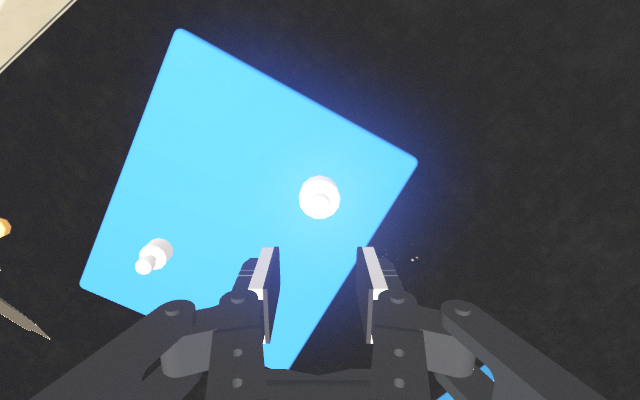

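Call:
apply_moves --pt "0.002 0.005 0.12 0 0 0" --pt "0.002 0.005 0.23 0 0 0" --pt "0.002 0.005 0.31 0 0 0" --pt "0.002 0.005 0.36 0 0 0" --pt "0.002 0.005 0.36 0 0 0"

```text
clock: 26.52
tcp_pos: [0.5831, -0.38, 0.0348]
orientation: [-2.922, -1.153, 0.0]
contact_force: [0.6, -0.3, 0.0]
grip_width: 0.0341
gripper_force: 0.0
```

Call:
apply_moves --pt "0 0 0 0 0 0" --pt "0 0 0 0 0 0"

```text
clock: 26.78
tcp_pos: [0.5837, -0.3804, 0.0358]
orientation: [2.921, 1.153, 0.001]
contact_force: [-0.4, -0.6, -0.0]
grip_width: 0.0341
gripper_force: 0.0
```

Tip is 19.8 mm above the underside; lower by 1 mm while closing.

Call:
apply_moves --pt "-0.004 0 0.005 0 0 0" --pt "-0.004 0 0.005 0 0 0" --pt "-0.004 0 0.005 0 0 0" --pt "-0.004 0 0.005 0 0 0" --pt "-0.004 0 0.005 0 0 0" --claw 0

```text
clock: 27.4
tcp_pos: [0.5826, -0.3809, 0.0339]
orientation: [2.922, 1.153, 0.001]
contact_force: [-1.2, 1.9, 5.5]
grip_width: 0.0118
gripper_force: 58.7
```

Call:
apply_moves --pt "0 0 -0.01 0 0 0" --pt "0 0 -0.02 0 0 0" --pt "0 0 -0.03 0 0 0" --pt "0 0 -0.03 0 0 0"

```text
clock: 27.9
tcp_pos: [0.5825, -0.3808, 0.0412]
orientation: [2.922, 1.153, 0.0]
contact_force: [-0.0, -0.9, -0.4]
grip_width: 0.0124
gripper_force: 58.5
```

```bash
python3 q.py .5472 .2802 .22 w11.png
```

```text
27.9 [ 0.5825 -0.3808  0.0412] [2.9221 1.1532 0.0002] [-0.0406 -0.9418 -0.4367]
[ 1.707 -2.024 -0.715]
```

Call:
apply_moves --pt "0 0 -0.1 0 0 0" --pt "0 0 -0.27 0 0 0" --pt "0 0 -0.47 0 0 0" --pt "0 0 -0.64 0 0 0" --pt "0 0 -0.72 0 0 0"

```text
clock: 28.58
tcp_pos: [0.583, -0.3819, 0.2254]
orientation: [2.919, 1.151, 0.005]
contact_force: [0.4, -0.2, -1.2]
grip_width: 0.0123
gripper_force: 58.6
```

Call:
apply_moves --pt "0.06 -0.071 0 0 0 0" --pt "0.18 -0.213 0 0 0 0" --pt "0.31 -0.367 0 0 0 0" --pt "0.45 -0.534 0 0 0 0" --pt "0.6 -0.711 0 0 0 0"

```text
clock: 29.2
tcp_pos: [0.5699, -0.1468, 0.2208]
orientation: [-2.922, -1.152, 0.001]
contact_force: [1.0, 0.8, -0.5]
grip_width: 0.0116
gripper_force: 58.7
```

Call:
apply_moves --pt "0.14 -0.166 0 0 0 0" --pt "0.28 -0.332 0 0 0 0" --pt "0.42 -0.498 0 0 0 0" --pt "0.56 -0.664 0 0 0 0" --pt "0.7 -0.83 0 0 0 0"

```text
clock: 29.82
tcp_pos: [0.556, 0.1243, 0.221]
orientation: [-2.922, -1.153, 0.001]
contact_force: [1.3, 0.2, -0.6]
grip_width: 0.0119
gripper_force: 58.7
```

Call:
apply_moves --pt "0.13 -0.154 0 0 0 0" --pt "0.25 -0.296 0 0 0 0" --pt "0.35 -0.415 0 0 0 0" --pt "0.407 -0.483 0 0 0 0" --pt "0.407 -0.483 0 0 0 0"

```text
clock: 30.45
tcp_pos: [0.5481, 0.2814, 0.2206]
orientation: [2.921, 1.157, -0.001]
contact_force: [0.1, -0.6, -1.4]
grip_width: 0.0119
gripper_force: 58.7
```

Call:
apply_moves --pt "0 0 0.1 0 0 0" --pt "0 0 0.25 0 0 0" --pt "0 0 0.35 0 0 0" --pt "0 0 0.4 0 0 0" --pt "0 0 0.4 0 0 0"

```text
clock: 31.08
tcp_pos: [0.5487, 0.2787, 0.1209]
orientation: [2.923, 1.15, -0.002]
contact_force: [0.0, -0.4, -0.9]
grip_width: 0.0121
gripper_force: 58.7
```

```bash
python3 q.py .5472 .2802 .0299 w12.png
```

```text
31.075 [0.5487 0.2787 0.1209] [ 2.9227  1.1502 -0.0016] [ 0.0456 -0.3544 -0.9477]
[-0.    -0.008  0.364]
```

Call:
apply_moves --pt "0 -0.005 0.13 0 0 0" --pt "0 -0.005 0.24 0 0 0" --pt "0 -0.005 0.3 0 0 0" --pt "0 -0.005 0.33 0 0 0" --pt "0 -0.005 0.33 0 0 0"

```text
clock: 31.75
tcp_pos: [0.5482, 0.2813, 0.039]
orientation: [-2.922, -1.153, -0.001]
contact_force: [0.4, -0.0, -0.9]
grip_width: 0.0122
gripper_force: 58.7
```

Call:
apply_moves --pt "0 0 0.006 0 0 0" --pt "0 0 0.012 0 0 0" --pt "0 0 0.018 0 0 0" --pt "0 0 0.022 0 0 0" --pt "0 0 0.022 0 0 0"

```text
clock: 32.38
tcp_pos: [0.5477, 0.2813, 0.033]
orientation: [-2.922, -1.153, 0.0]
contact_force: [-0.1, 0.5, -0.5]
grip_width: 0.0116
gripper_force: 58.7
```

Call:
apply_moves --pt "-0.003 0.001 0.004 0 0 0" --pt "-0.003 0.001 0.008 0 0 0" --pt "-0.003 0.001 0.011 0 0 0" --pt "-0.003 0.001 0.0135 0 0 0" --pt "-0.003 0.001 0.0135 0 0 0"

```text
clock: 33.0
tcp_pos: [0.5475, 0.2806, 0.03]
orientation: [-2.922, -1.153, -0.0]
contact_force: [-0.9, -0.3, 3.6]
grip_width: 0.0117
gripper_force: 59.0
```

Call:
apply_moves --pt "0 0 0 0 0 0" --pt "0 0 0 0 0 0" --pt "0 0 0 0 0 0" --pt "0 0 0 0 0 0" --claw 0.35

```text
clock: 33.5
tcp_pos: [0.5474, 0.2806, 0.0296]
orientation: [2.922, 1.153, 0.0]
contact_force: [-0.2, -0.1, 0.0]
grip_width: 0.0296
gripper_force: 0.0
```

Call:
apply_moves --pt "0 0 -0.04 0 0 0" --pt "0 0 -0.12 0 0 0" --pt "0 0 -0.3 0 0 0" --pt "0 0 -0.5 0 0 0" --pt "0 0 -0.74 0 0 0"

```text
clock: 34.12
tcp_pos: [0.547, 0.2802, 0.2173]
orientation: [-2.923, -1.152, 0.0]
contact_force: [1.0, 0.9, 0.5]
grip_width: 0.0295
gripper_force: 0.0
```

```bash
python3 q.py .465 -.3198 .22 w13.png
```

```text
34.125 [0.547  0.2802 0.2173] [-2.9225 -1.1525  0.0002] [0.9745 0.866  0.47  ]
[-1.882  1.525 -0.011]
```

View pics/w13.png

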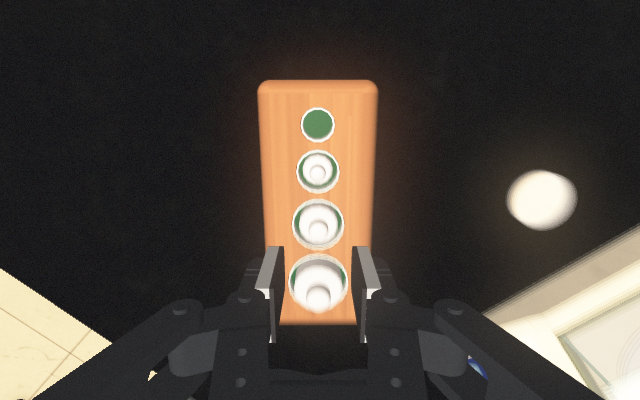

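Call:
apply_moves --pt "-0.15 0.122 -0.02 0 0 0" --pt "-0.3 0.243 -0.03 0 0 0" --pt "-0.45 0.365 -0.03 0 0 0" --pt "-0.6 0.486 -0.03 0 0 0" --pt "-0.75 0.608 -0.03 0 0 0"

```text
clock: 34.8
tcp_pos: [0.514, 0.0397, 0.2233]
orientation: [-2.922, -1.152, -0.003]
contact_force: [0.5, 0.3, 0.6]
grip_width: 0.03
gripper_force: 0.0
```

Call:
apply_moves --pt "-0.15 0.122 0 0 0 0" --pt "-0.3 0.243 0 0 0 0" --pt "-0.45 0.365 0 0 0 0" --pt "-0.6 0.486 0 0 0 0" --pt "-0.75 0.608 0 0 0 0"

```text
clock: 35.42
tcp_pos: [0.4808, -0.1993, 0.2233]
orientation: [2.922, 1.153, 0.003]
contact_force: [1.0, 0.3, -0.7]
grip_width: 0.0295
gripper_force: 0.0
```

Call:
apply_moves --pt "-0.15 0.122 0 0 0 0" --pt "-0.3 0.243 0.05 0 0 0" --pt "-0.382 0.309 0.2 0 0 0" --pt "-0.382 0.309 0.3 0 0 0" --pt "-0.382 0.309 0.3 0 0 0"

```text
clock: 36.05
tcp_pos: [0.4629, -0.3191, 0.1466]
orientation: [-2.921, -1.151, 0.002]
contact_force: [0.1, 0.2, 0.8]
grip_width: 0.0303
gripper_force: 0.0
```

```bash
python3 q.py .465 -.3198 .0345
python3 - <<'E'
from m import *
p=r.grab_frame('wrist'); save(p,'w14.png'); q=proj(p,(.465,-.3198,.03)); print(q)
g=p['pixels']; print(g[int(q[1]),int(q[0])], g[int(q[1])+60,int(q[0])],g[int(q[1])-60,int(q[0])])
white=g.min(2)>np.percentile(g.min(2),50)
white=(g[...,0].astype(int)>150)
for a,c,_ in blobs(white,100):
    if np.linalg.norm(c-q)<60: print(a,c,sil(p,'50',(.465,-.3198),.016))
E
```

```text
36.05 [ 0.4629 -0.3191  0.1466] [-2.9212 -1.1507  0.0025] [0.0726 0.167  0.8217]
[0.004 0.008 0.449]
[320.0225548  189.79532855]
[236 230 229] [ 74 149 238] [ 80 154 240]
585 [320.26153846 188.59487179] (array([319.98384641, 188.42452675]), 666.9375)
```

Call:
apply_moves --pt "0.002 0.005 0.15 0 0 0" --pt "0.002 0.005 0.3 0 0 0" --pt "0.002 0.005 0.4 0 0 0" --pt "0.002 0.005 0.446 0 0 0" --pt "0.002 0.005 0.446 0 0 0"

```text
clock: 36.72
tcp_pos: [0.4659, -0.3198, 0.0365]
orientation: [2.921, 1.154, 0.001]
contact_force: [0.3, -0.6, 0.3]
grip_width: 0.0301
gripper_force: 0.0
```

Call:
apply_moves --pt "0 0 0 0 0 0" --pt "0 0 0 0 0 0"

```text
clock: 36.98
tcp_pos: [0.466, -0.3201, 0.0367]
orientation: [2.921, 1.153, 0.002]
contact_force: [0.0, 0.6, -0.6]
grip_width: 0.0296
gripper_force: 0.0
```

Call:
apply_moves --pt "-0.002 0 0.009 0 0 0" --pt "-0.002 0 0.009 0 0 0"

```text
clock: 37.22
tcp_pos: [0.4648, -0.3201, 0.0334]
orientation: [-2.922, -1.153, 0.0]
contact_force: [0.0, 0.0, -0.9]
grip_width: 0.0298
gripper_force: 0.0
```

Call:
apply_moves --pt "0 0 0 0 0 0" --pt "0 0 0 0 0 0" --pt "0 0 0 0 0 0" --pt "0 0 0 0 0 0" --claw 0 --newtons 50

```text
clock: 37.72
tcp_pos: [0.4649, -0.3202, 0.0335]
orientation: [-2.922, -1.153, -0.0]
contact_force: [-1.6, 0.5, 2.9]
grip_width: 0.0091
gripper_force: 48.8
```

Call:
apply_moves --pt "0 0 -0.01 0 0 0" --pt "0 0 -0.02 0 0 0" --pt "0 0 -0.03 0 0 0" --pt "0 0 -0.03 0 0 0"

```text
clock: 38.22
tcp_pos: [0.465, -0.3202, 0.0411]
orientation: [2.922, 1.153, 0.0]
contact_force: [-1.0, 0.6, -0.2]
grip_width: 0.009
gripper_force: 48.7
```

```bash
python3 q.py .5793 .3103 .22 w15.png
```

```text
38.225 [ 0.465  -0.3202  0.0411] [2.922  1.1532 0.0004] [-1.0315  0.5703 -0.1549]
[ 2.06  -1.526 -0.715]
```

Call:
apply_moves --pt "0 0 -0.1 0 0 0" --pt "0 0 -0.27 0 0 0" --pt "0 0 -0.47 0 0 0" --pt "0 0 -0.64 0 0 0" --pt "0 0 -0.72 0 0 0"

```text
clock: 38.9
tcp_pos: [0.4655, -0.3207, 0.2229]
orientation: [2.921, 1.152, 0.003]
contact_force: [0.7, -0.1, -0.6]
grip_width: 0.0091
gripper_force: 48.8
```

Call:
apply_moves --pt "0.06 -0.044 0 0 0 0" --pt "0.18 -0.133 0 0 0 0" --pt "0.32 -0.237 0 0 0 0" --pt "0.48 -0.356 0 0 0 0" --pt "0.65 -0.481 0 0 0 0"

```text
clock: 39.52
tcp_pos: [0.501, -0.1197, 0.2202]
orientation: [-2.922, -1.152, 0.002]
contact_force: [1.6, 0.3, -1.3]
grip_width: 0.0092
gripper_force: 48.8
```

Call:
apply_moves --pt "0.17 -0.126 0 0 0 0" --pt "0.34 -0.252 0 0 0 0" --pt "0.51 -0.378 0 0 0 0" --pt "0.68 -0.504 0 0 0 0" --pt "0.85 -0.63 0 0 0 0"

```text
clock: 40.15
tcp_pos: [0.5486, 0.1407, 0.22]
orientation: [-2.922, -1.154, 0.002]
contact_force: [0.7, -0.5, -0.5]
grip_width: 0.0092
gripper_force: 48.8
```

Call:
apply_moves --pt "0.17 -0.126 0 0 0 0" --pt "0.32 -0.237 0 0 0 0" --pt "0.45 -0.333 0 0 0 0" --pt "0.53 -0.393 0 0 0 0" --pt "0.56 -0.415 0 0 0 0"

```text
clock: 40.78
tcp_pos: [0.5798, 0.312, 0.2194]
orientation: [2.92, 1.157, -0.003]
contact_force: [-0.0, -0.2, 0.1]
grip_width: 0.0093
gripper_force: 48.8
```

Call:
apply_moves --pt "0 0 0.1 0 0 0" --pt "0 0 0.25 0 0 0" --pt "0 0 0.35 0 0 0" --pt "0 0 0.4 0 0 0" --pt "0 0 0.4 0 0 0"

```text
clock: 41.4
tcp_pos: [0.5803, 0.3093, 0.1204]
orientation: [2.922, 1.152, -0.002]
contact_force: [0.8, -0.2, -0.4]
grip_width: 0.0089
gripper_force: 48.8
```

```bash
python3 q.py .5793 .3103 .0295 w16.png
```

```text
41.4 [0.5803 0.3093 0.1204] [ 2.9223  1.1517 -0.0022] [ 0.8236 -0.1923 -0.4474]
[-0.    -0.006  0.363]
```

View pics/w16.png

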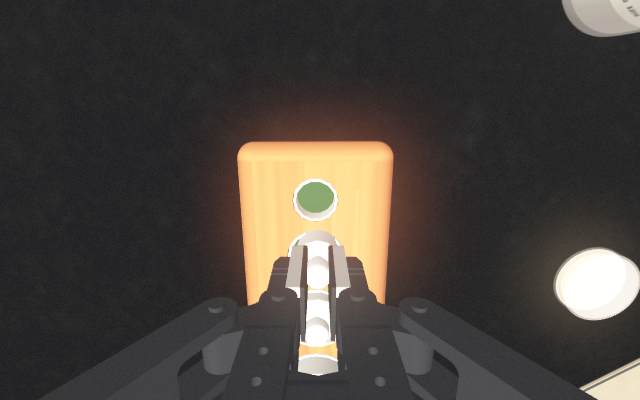

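Call:
apply_moves --pt "0 -0.003 0.13 0 0 0" --pt "0 -0.003 0.24 0 0 0" --pt "0 -0.003 0.29 0 0 0" --pt "0 -0.003 0.305 0 0 0" --pt "0 -0.003 0.305 0 0 0"

```text
clock: 42.08
tcp_pos: [0.5808, 0.311, 0.0457]
orientation: [-2.922, -1.153, -0.002]
contact_force: [0.7, -0.1, -0.5]
grip_width: 0.0089
gripper_force: 48.8
```

Call:
apply_moves --pt "-0.003 -0.001 0 0 0 0" --pt "-0.004 -0.001 0.015 0 0 0" --pt "-0.004 -0.001 0.03 0 0 0" --pt "-0.004 -0.001 0.045 0 0 0" --pt "-0.004 -0.001 0.045 0 0 0"

```text
clock: 42.7
tcp_pos: [0.5789, 0.3102, 0.0329]
orientation: [2.922, 1.153, -0.001]
contact_force: [1.0, 0.1, -1.1]
grip_width: 0.0093
gripper_force: 48.8
```

Call:
apply_moves --pt "0 0 0.004 0 0 0" --pt "0 0 0.008 0 0 0" --pt "0 0 0.012 0 0 0" --pt "0 0 0.014 0 0 0" --pt "0 0 0.014 0 0 0"

```text
clock: 43.32
tcp_pos: [0.5791, 0.3103, 0.0299]
orientation: [-2.922, -1.153, 0.0]
contact_force: [0.5, 0.3, -0.4]
grip_width: 0.0091
gripper_force: 48.8
```

Call:
apply_moves --pt "0 0 0.0015 0 0 0" --pt "0 0 0.003 0 0 0" --pt "0 0 0.003 0 0 0"

```text
clock: 43.7
tcp_pos: [0.5793, 0.3104, 0.0295]
orientation: [-2.922, -1.153, -0.0]
contact_force: [-1.2, 0.4, 3.6]
grip_width: 0.009
gripper_force: 48.9
```

Call:
apply_moves --pt "0 0 0 0 0 0" --pt "0 0 0 0 0 0" --pt "0 0 0 0 0 0" --pt "0 0 0 0 0 0" --claw 0.35

```text
clock: 44.2
tcp_pos: [0.5791, 0.3103, 0.0291]
orientation: [2.922, 1.153, -0.0]
contact_force: [0.4, 0.5, 0.2]
grip_width: 0.0296
gripper_force: 0.0
```

Call:
apply_moves --pt "0 0 -0.04 0 0 0" --pt "0 0 -0.12 0 0 0" --pt "0 0 -0.3 0 0 0" --pt "0 0 -0.5 0 0 0" --pt "0 0 -0.74 0 0 0"

```text
clock: 44.82
tcp_pos: [0.5788, 0.31, 0.2168]
orientation: [-2.922, -1.153, 0.0]
contact_force: [0.2, 1.5, 0.7]
grip_width: 0.0296
gripper_force: 0.0
```

Call:
apply_moves --pt "-0.1 0 0 0 0 0" --pt "-0.3 0 0 0 0 0" --pt "-0.5 0 0 0 0 0" --pt "-0.5 0 0 0 0 0" --pt "-0.5 0 0 0 0 0"

```text
clock: 45.45
tcp_pos: [0.4885, 0.2256, 0.2155]
orientation: [-2.921, -1.153, -0.004]
contact_force: [-0.0, 0.4, 0.2]
grip_width: 0.0302
gripper_force: 0.0
```

```bash
python3 q.py .5 .25 .22 w17.png
python3 - <<'E'
import cv2
from m import *
t=r.grab_frame('top')
for n in('weigh_bottle','petri_dish'):
    for d in r.landmark_of(t,n)[:1]: print(n,d['conf'],d['point'],atz(t,d['point'],0))
E
```

```text
45.45 [0.4885 0.2256 0.2155] [-2.9208 -1.153  -0.0036] [-0.042   0.3513  0.2161]
[ 0.1   -0.04  -0.018]
weigh_bottle 0.6 [301.5, 257.2] [ 0.3549937  -0.01632969  0.        ]
petri_dish 0.67 [266.7, 158.1] [0.6857331  0.09595196 0.        ]
```

View pics/w17.png

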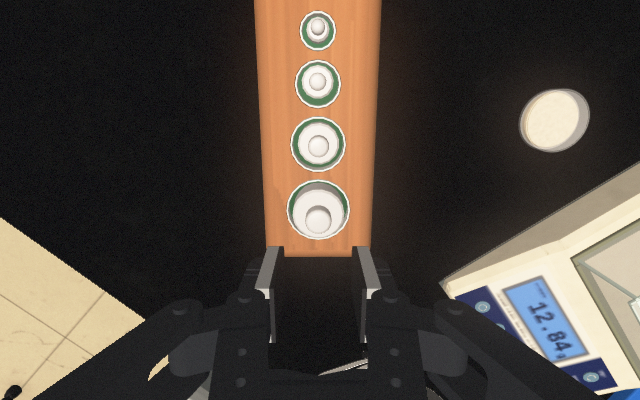

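```bash
python3 -c "
from bench import r
print(r.hand_in())"
```

```text
the job is handed in; nothing more can be done
None
```

All four weights are back in their wells, upright and in order from largest to smallest. I kept the arm clear of the Petri dish and weighing bottle and never touched them. I handed the job in at about 45 s; no verdict was returned.

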